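# Index the mould on its swivel base and hang the gate template

## Task

Bring the brass fish round to the front of the mould turntable for gating: pull the indexing plunger up and twist it so that it parks out, turn the table by its red handle until the brass fish is at the front station, then twist the plunger back so that the table is locked again. Then hang the aluminium gate template on the two brass studs at the front, its handle outwards and its window round the brass fish, flat down on the mould. Leave both fish in their cavities and do not disturb the can, the tin, the bowl or the screwdriver.

Things in the scene. Friction and masses are not known exactly. Their poses are not given: they have to be found in the camera images.
- fixture: Fixed blue swivel base of a mould turntable. Origin on the bench, on the vertical turning axis. Its -x is the front (yellow mark on the foot). Behind, a blue bracket (34 mm wide, 144 mm out, top 80 mm above the bench) carries the indexing plunger, 103 mm from the axis along fixture +x. Steel index plate: about 222 mm across, top 52 mm above the bench, 8 edge notches.
- turntable (a joint): Turn of the table, rad, anticlockwise from above. 0 at the start, stops at -1.75 and +1.75. A notch at every multiple of 0.785; locked, it has about 0.02 rad of play each way. With the plunger out it turns with light friction (under 1.5 N at the handle) and stays where it is left.
- handle (a point): Middle of the turntable's red upright handle: a freely revolving round grip 21 mm thick, 74 to 118 mm above the bench, on a steel post that ends 123 mm up; 93 mm from the turning axis, this point 98 mm above the bench. At joint turntable = 0 it stands in front (fixture -x); it goes round with the table.
- plunger_grip (a point): Centre of the plunger's black T-bar: 46 mm long (this point's y), 12 mm wide (its x), 15 mm high, 124.5 mm above the bench when locked, on a vertical stem above a slotted steel sleeve about 25 mm square, top 93.5 mm above the bench. It turns and rises with the plunger. Locked, the bar lies along fixture y.
- plunger_lift (a joint): How far the plunger is up, m: 0 = home (pin in a notch), stop at 0.020; a spring pulls down 6 N at home, 11 N at the stop. Twists freely only above 0.0135; parked (twisted, resting on the sleeve) it stays near 0.013. The pin is clear of the plate above 0.012. Twisted back off a notch, it rides at 0.012 and springs in when a notch comes within about 3 mm.
- plunger_twist (a joint): Twist of the T-bar, rad, anticlockwise from above: 0 = locked direction, stop at 1.4. Parked safely from about 0.7 to 1.4 and stays where it is left. Drops into its slot below about 0.12.
- brass_fish_mid (a point): Centre (half-way up) of the loose brass fish pattern, 22 x 13 x 11 mm, its own x along its length, sitting in a cavity 26 x 18 mm, 8 mm deep, so that it stands 3 mm above the mould face. At the start in the left (fixture +y) or the right (fixture -y) cavity.
- pewter_fish_mid (a point): Centre of the loose dark grey pewter fish pattern, same size, in the opposite cavity.
- station (a point): Front station, fixed to the swivel base: point of the mould face over which the brass fish must come, 34 mm in front of the turning axis, 70 mm above the bench. The sage half-mould on the table is 156 mm across, its face 70 mm above the bench, with 4 cavities 34 mm from the axis, 90 degrees apart (front, left, right, back).
- seat_left (a point): Where the front left stud (fixture +y) stands when the table is locked with a cavity in front: 48 mm in front and 48 mm left of the axis, on the mould face. Fixed to the swivel base. The mould's 4 brass studs, between its cavities, are 10 mm thick with domed tops 10 mm above its face.
- seat_right (a point): The same for the front right stud: 48 mm in front and 48 mm to fixture -y of the axis.
- template_grip (a point): Grip point of the loose gate template (about 0.13 kg), 30 mm above its underside in its orange upright handle, 10 mm thick (x), 36 mm long (y), top 41 mm above the underside. The template is a flat aluminium plate 64 mm (x) by 124 mm (y), 5 mm thick, from 10 mm behind this point (-x) to 54 mm ahead (+x), with a window 32 x 26 mm centred 32 mm ahead.
- hole_left (a point): Centre of the template's left hole (13 mm, through), at the underside: 18 mm ahead (+x) and 48 mm left (+y) of the grip point. Has the template's axes. On the mould, template +x points to the turning axis, like fixture +x.
- hole_right (a point): Centre of the right hole, 18 mm ahead and 48 mm to -y of the grip point, at the underside.
- spare_half: The other half-mould, a fixed sage disc 156 mm across, 20 mm thick, on the bench; the template lies on it. Origin at the centre of its underside.
- release_can: Bystander: upright aluminium bottle with a red cap, 52 mm across, 150 mm high, behind the turntable near the plunger. Origin at its underside.
- talc_tin: Bystander: yellow tin, 60 mm across, 100 mm high, behind the spare half-mould. Origin at its underside.
- bowl: Bystander: steel bowl, 100 mm across, 42 mm high, in front of the spare half-mould. Origin at its underside.
- screwdriver: Bystander: blue-handled screwdriver lying on the bench in front of the turntable.
Mind the look-alikes: they are no part of the job. What is shaped like the part that bears template_grip but green or purple is not meant.

How it is judged:
By the outcome, as a careful person would: the job done as asked, in the order asked, and still so for the second after the job is handed in, with the robot touching nothing.
It also fails if it takes over 72 s, if anything falls off the work surface, if the arm or the gripper's body presses on something with over 40 N, if the wrist force passes 120 N, or if a joint passes its speed limit or range.

## Robot

A 6-joint arm with a two-finger parallel gripper is mounted at the origin on the work surface. World frame = base frame: x ahead of the robot, y to its left, z up, the work surface at z = 0. Lengths are in mm, angles in degrees, forces in N, time in s.
With the tool pointing down it reaches from about 300 to 850 mm from the base axis. Payload 4.2 kg.
Tool frame: the origin (TCP) lies at the very end of the fingers, on their centre line; the grasp point (between the pads) lies 19 mm behind it; z points along the fingers, y is the line along which they close (so a half turn about z gives the same grasp; the last joint's range is limited). The gripper opens to 91 mm and grips with 3 to 60 N. Pads are 32 mm wide; open, the fingers measure 118 mm over their backs; the gripper's body (76 mm by 178 mm) begins 60 mm behind the grasp point.
Start: joints at [75, 18.312, 89.639, -0, 72.044, -1.146], TCP at [137.685, 558.288, 213.976] pointing down, gripper open.
Joint ranges: [-177.97, 177.97], [-48.28, 115.42], [12.27, 149.76], [-77.06, 257.06], [2.81, 150.46], [-146.56, 146.56]. Speed limits (degrees/s): [147.25, 147.25, 180, 180, 180, 180].

## Interface

Orientations are given as [roll, pitch, yaw] about the fixed x, y, z axes, in that order (R = Rz(yaw) Ry(pitch) Rx(roll)).
In Python, from workcell import env gives the robot as it stands.
- The arm moves only by the shell command python3 -m pendant 'ROWS' [FORCE]. ROWS is a JSON object of lists of equal length, an entry for each row: "translation": the shift along the tool's x, y, z in mm, a list of three; "roll": the turn about the tool's z in rad; "hand": the closure in counts, from 0 (fully open) to 255 (shut). In form: {"translation": [[dx, dy, dz], ...], "roll": [roll, ...], "hand": [hand, ...]}. A call has exactly 8 rows; each row shifts and turns the commanded pose from where the row before left it, along the tool's axes as they then stand; what a row does not reach is not made up. A row lasts 1/12 s, in which the tool goes at most 41.7 mm and 7.16 degrees, less where a joint would pass 70% of its speed; a pose out of reach is approached as far as the arm can. A call with a gripper value outside its range is refused whole. The fingers move at their own pace and stop on an object; FORCE is the grip in N (left out, the last holds). Time passes only in rows, so rows that do not move let the fingers close, or fill a call up. It gives the time, the measured TCP pose, the force, the opening and the grip force at its end, in the units of the state.
- env.state(): the state, without advancing time (a new reading comes with each control period).
- env.grab_frame(name): name is "side" or "top" or "wrist"; returns a dict with "frame" (420x560x3 uint8, red, green, blue), "z_map" (420x560 float32, mm along the optical axis (not along the pixel's ray), 0 where there is no reading), "fx", "fy", "cx", "cy" (pixels), "pose" (4x4, takes a point from camera to world coordinates). Camera axes: x right, y down, z forward; pixel columns grow to the right and rows downward; lengths in mm; the calibration is good to about 2 mm. A picture is of the moment at which its call begins.
- env.job_done(): hands the job in; it is judged then, once.
Trained networks look in a picture, given as the dict that the camera call returned (one of the last four; its "shot" number tells which), for a name from the list of things; names that differ only in an ending like _2 or _b are one class to them, and where a whole thing is asked for, a point or a joint stands for the part that bears it (a point fixed in the world has none). Each returns a list of dicts, best first, with "score" (0 to 1); they miss things now and then, are a little off and sometimes report something else, mostly with a low value. They report only what shows in the picture. A call takes as long as a camera call. They do not tell look-alikes from the thing itself.
- env.recognise(picture, label): "rect" ([centre column, centre row, width, height] in pixels, round what is visible of it).
- env.regions_of(picture, label): "pixels" (420x560 bool, what is visible of it) and "rect" ([centre column, centre row, width, height] in pixels, round what is visible of it).
The state is a dict: "time_s": time; "qpos": joint angles; "qvel": joint speeds; "effort": joint torques, N m; "ee_pos": TCP position; "ee_rot": TCP orientation; "force": force on the tool from outside, world axes, zero at the start; "torque": the same for the moment, N m; "gripper_width": finger opening in mm; "gripper_force": force on a finger pad.
Only numpy, scipy, OpenCV 4.12 (cv2) and the standard library are available. Lean on these libraries where they do the work, as an engineer would, in place of code of your own. Each camera call takes 0.05 s, during which the arm holds its last target. There are 200 camera calls.

## Working session

There is one attempt and no reset: what is moved stays moved. The work goes in short steps, Python scripts to look and compute and a shell command to move; the robot and the scene stay as the last step left them, time stands still between calls to the robot, and variables do not carry over. Pictures are saved under pics/ and viewed, at most 10 in all, crops included, and the job is handed in when it is done.

```bash
mkdir -p pics; ls; cat > h.py <<'E'
import numpy as np, cv2, pickle
from workcell import env
def pts(p,mask=None):
    z=p["z_map"]; v,u=np.nonzero((z>0)&(mask if mask is not None else True))
    d=z[v,u]; c=np.stack([(u-p["cx"])/p["fx"]*d,(v-p["cy"])/p["fy"]*d,d,np.ones_like(d)])
    return (p["pose"]@c)[:3].T
def proj(p,w):
    c=np.linalg.inv(p["pose"])@np.r_[w,1]; return p["fx"]*c[0]/c[2]+p["cx"],p["fy"]*c[1]/c[2]+p["cy"]
def save(p,n,crop=None,s=1):
    f=p["frame"]
    if crop: f=f[crop[1]:crop[3],crop[0]:crop[2]]
    cv2.imwrite("pics/"+n,cv2.resize(f,None,fx=s,fy=s,interpolation=cv2.INTER_CUBIC)[:,:,::-1])
E
python3 - <<'E'
from h import *
for cam in["top","side"]:
    p=env.grab_frame(cam); save(p,cam+"0.png",s=1.4); pickle.dump(p,open(cam+"0.pkl","wb"))
    for n in["fixture","turntable","handle","plunger_grip","brass_fish_mid","pewter_fish_mid","template_grip","spare_half","release_can","talc_tin","bowl","screwdriver"]:
        for r in env.regions_of(p,n)[:3]:
            w=pts(p,r["pixels"])
            if r["score"]>.3 and len(w): print(cam,n,round(r["score"],2),np.round(r["rect"]),w.mean(0).round(0),np.percentile(w,2,0).round(0),np.percentile(w,98,0).round(0))
print(env.state())
E
```

```text
pics
top fixture 0.51 [174. 197.  90. 104.] [512. 224.  63.] [413. 131.  44.] [630. 318. 122.]
top handle 0.84 [174. 205.  88.  92.] [504. 222.  61.] [410. 130.  44.] [602. 322.  77.]
top plunger_grip 0.55 [366. 209.  64.  62.] [ 493. -245.   19.] [ 424. -310.   10.] [ 566. -168.   25.]
top plunger_grip 0.45 [155. 157.  19.   9.] [604. 257. 125.] [596. 237.  84.] [615. 276. 135.]
top brass_fish_mid 0.54 [175. 198.  92. 106.] [513. 224.  63.] [411. 130.  44.] [631. 320. 122.]
top pewter_fish_mid 0.6 [359. 209.  50.  45.] [ 498. -223.   26.] [ 450. -281.   17.] [ 546. -164.   61.]
top pewter_fish_mid 0.51 [205. 256.  62.  15.] [377. 133.  19.] [359.  80.  -3.] [397. 212.  28.]
top template_grip 0.85 [441. 195.  49.  52.] [ 532. -427.    6.] [ 476. -477.   -2.] [ 591. -378.   40.]
top template_grip 0.76 [287. 212.  57.  31.] [491. -46.   6.] [ 459. -106.   -2.] [529.  13.  41.]
top template_grip 0.56 [359. 209.  59.  51.] [ 498. -222.   26.] [ 450. -280.   17.] [ 548. -164.   61.]
top spare_half 0.86 [365. 210.  63.  64.] [ 494. -244.   18.] [ 424. -308.    1.] [ 569. -168.   25.]
top r
[... 1711 characters left out ...]
 81.  -2.] [399. 258.  28.]
{'time_s': 1.3, 'qpos': array([ 7.50012579e+01,  1.83130589e+01,  8.96387816e+01,  2.65355383e-03,
        7.20419513e+01, -1.14732770e+00]), 'qvel': array([ 0.08424967, -0.02118442, -0.01336231, -0.00295905, -0.04952517,
       -0.00635103]), 'effort': array([ 1.24160883e-04, -4.12362027e+01, -2.32230824e+01,  7.28221564e-02,
        3.76950740e-02, -1.82207350e-05]), 'ee_pos': array([137.66473386, 558.31027462, 213.96578131]), 'ee_rot': array([ 1.79993743e+02, -2.39955509e-03,  1.66147768e+02]), 'force': array([ 0.20268044,  0.61151133, -0.36369103]), 'torque': array([0.01697113, 0.03359024, 0.00171396]), 'gripper_force': 0.0, 'gripper_width': 91.04264903949316}
```

```bash
python3 - <<'E'
from h import *
import numpy as np
t=pickle.load(open("top0.pkl","rb")); s=pickle.load(open("side0.pkl","rb"))
a=cv2.resize(t["frame"][130:290,90:240],None,fx=3,fy=3,interpolation=2); b=cv2.resize(t["frame"][160:260,250:480],None,fx=1.5,fy=1.5,interpolation=2)
c=cv2.resize(s["frame"][250:370,170:320],None,fx=2.2,fy=2.2,interpolation=2)
im=np.zeros((600,800,3),np.uint8); im[:480,:450]=a; im[:150,452:797]=b; im[160:160+c.shape[0],455:455+c.shape[1]]=c
cv2.imwrite("pics/v1.png",im[:,:,::-1])
for p in(t,s):
    w=pts(p); hsv=cv2.cvtColor(p["frame"],cv2.COLOR_RGB2HSV)[p["z_map"]>0]
    def q(n,m,big=False):
        x=w[m]; print(n,len(x),np.median(x,0).round(1) if len(x) else "",(x.min(0)+x.max(0)).round(1)/2 if len(x) else "", np.ptp(x,axis=0).round(0) if len(x) else "")
    H,S,V=hsv.T; X,Y,Z=w.T
    near=(abs(X-505)<150)&(abs(Y-225)<150)
    q("red",near&((H<8)|(H>172))&(S>140)&(V>70)&(Z>70)&(Z<126))
    q("tbar",near&(X>570)&(V<80)&(Z>115)&(Z<137)&(Y<310))
    q("mould",near&(Z>66)&(Z<73)&(np.hypot(X-505,Y-225)<100))
    q("plate",near&(Z>47)&(Z<56))
    q("yellow",near&(H>20)&(H<35)&(S>150)&(Z<45)&(X<480))
    q("spare",(Z>16)&(Z<22.5)&(np.hypot(X-494,Y+240)<90))
    q("orange",(Z>30)&(np.hypot(X-498,Y+222)<80))
    q("templ",(Z>23.3)&(Z<28)&(np.hypot(X-498,Y+222)<80))
E
```

```text
red 12 [414.4 187.7  95.6] [415.95 188.75  97.95] [11.  5. 32.]
tbar 62 [604.6 251.5 128.9] [603.6  253.95 127.35] [20. 37. 19.]
mould 2548 [506.5 226.6  69.3] [516.55 225.1   69.5 ] [172. 156.   7.]
plate 2272 [502.  219.5  51.4] [519.85 235.15  51.5 ] [243. 239.   9.]
yellow 9 [409.5 193.3  14.7] [409.55 194.9    7.35] [10.  9. 20.]
spare 1871 [ 492.2 -241.5   19.4] [ 495.3  -234.2    19.25] [153. 159.   6.]
orange 84 [ 480.5 -232.6   58.5] [ 498.35 -236.05   48.  ] [93. 88. 36.]
templ 648 [ 496.6 -224.4   24.9] [ 496.75 -228.55   25.65] [142. 144.   5.]
red 87 [415.4 202.2 101.6] [417.05 199.25  99.85] [19. 13. 45.]
tbar 97 [602.7 257.  130.9] [602.45 257.2  127.3 ] [21. 45. 14.]
mould 2747 [504.5 228.7  70.1] [502.85 223.4   69.5 ] [180. 157.   7.]
plate 2217 [498.2 271.5  52.2] [515.3 244.5  51.5] [238. 261.   9.]
yellow 0   
spare 761 [ 494.8 -234.5   19.9] [ 493.4  -237.55   19.25] [153. 158.   6.]
orange 80 [ 478.3 -230.    51.9] [ 505.65 -230.     47.95] [79. 44. 36.]
templ 400 [ 495.  -216.    25.2] [ 493.7  -228.15   25.65] [142. 146.   5.]
```

View pics/v1.png

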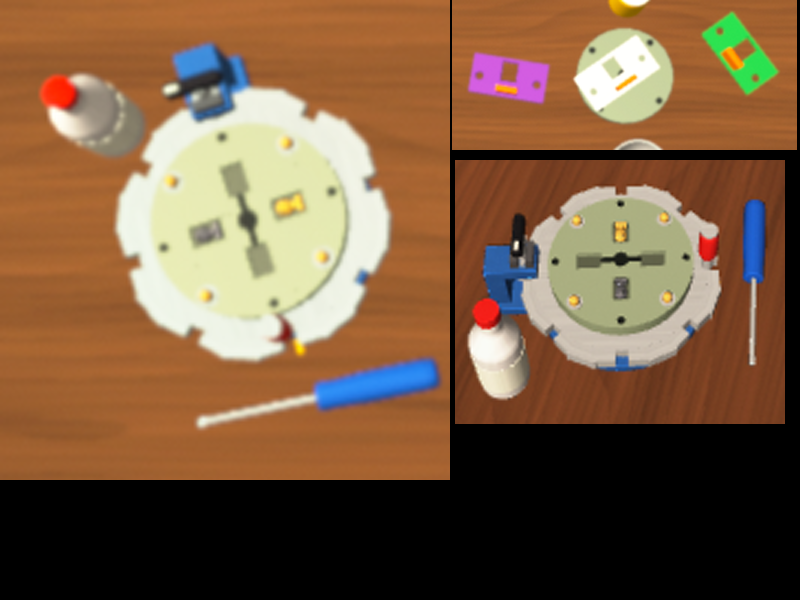

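The purple plate (top picture ≈287,212) and the green plate (441,195) are look-alikes. The white or aluminium plate with an orange upright on the sage disc (359,209) is the one meant, and the enlarged crop confirms this. The brass fish is in the right cavity, so the table has to turn −π/2.

I'll move over the turntable first.

```bash
python3 -m pendant '{"translation":[[-30,-13.6,-5],[-30,-13.6,-5],[-30,-13.6,-5],[-30,-13.6,-5],[-30,-13.6,-5],[-30,-13.6,-5],[-30,-13.6,-5],[-30,-13.6,-5]],"roll":[0,0,0,0,0,0,0,0],"hand":[0,0,0,0,0,0,0,0]}' 20
python3 -m pendant '{"translation":[[-30,-13.6,-5],[-30,-13.6,-5],[-30,-13.6,-5],[-30,-13.6,-5],[-30,-13.6,-5],[-30,-13.6,-5],[-30,-13.6,-5],[-30,-13.6,-5]],"roll":[0,0,0,0,0,0,0,0],"hand":[100,100,100,100,100,100,100,100]}'
python3 -m pendant '{"translation":[[0,0,0],[0,0,0],[0,0,0],[0,0,0],[0,0,0],[0,0,0],[0,0,0],[0,0,0]],"roll":[0.124,0.124,0.124,0.124,0.124,0.124,0.124,0.144],"hand":[125,125,125,125,125,125,125,125]}'
cat > meas.py <<'E'
from h import *
from scipy.optimize import least_squares
def fixfit(p):
    w=pts(p); c=cv2.cvtColor(p["frame"],cv2.COLOR_RGB2HSV)[p["z_map"]>0]; H,S,V=c.T.astype(int); X,Y,Z=w.T
    near=np.hypot(X-506,Y-226)<160
    def q(n,m):
        x=w[m]; 
        if len(x)>4: print(n,len(x),"mid",((x.min(0)+x.max(0))/2).round(1),"ptp",np.ptp(x,axis=0).round(0),"med",np.median(x,0).round(1))
    q("red",near&((H<8)|(H>172))&(S>140)&(Z>70)&(Z<123)&(X<500))
    m=near&(X>560)&(Z>126)&(Z<140)&(Y<310); q("tbar",m)
    if m.sum()>20:
        r=cv2.minAreaRect(w[m][:,:2].astype(np.float32)); print("tbar rect",r)
    st=near&(Z>75)&(Z<82)&(S>120)&(H>12)&(H<35)
    x=w[st]
    if len(x)>10:
        k,lab,_,ce=cv2.kmeans(x[:,:2].astype(np.float32),4,None,(3,100,.1),10,cv2.KMEANS_PP_CENTERS); print("studs",ce.round(1).tolist(),np.bincount(lab.ravel()),ce.mean(0))
E
python3 - <<'E'
from meas import *
p=env.grab_frame("wrist"); save(p,"w1.png"); fixfit(p); print(env.state()["ee_pos"],env.state()["ee_rot"],p["pose"].round(2))
E
```

```text
time_s: 1.97
ee_pos: [345.7, 394.0, 254.4]
ee_rot: [180.0, 0.0, 166.2]
force: [0.5, 0.6, 0.6]
gripper_width: 91.4
gripper_force: 0.0
time_s: 2.63
ee_pos: [552.7, 230.8, 294.3]
ee_rot: [180.0, 0.0, 166.1]
force: [0.4, 0.1, -1.0]
gripper_width: 55.6
gripper_force: 0.0
time_s: 3.3
ee_pos: [551.6, 232.1, 293.9]
ee_rot: [-180.0, -0.0, 108.9]
force: [0.3, -0.0, -0.6]
gripper_width: 46.1
gripper_force: 0.0
red 230 mid [422.1 199.2  97.3] ptp [18. 12. 40.] med [427.  202.4 101.9]
tbar 658 mid [606.6 256.9 130. ] ptp [23. 44.  8.] med [605.6 257.5 131.3]
tbar rect ((606.4340209960938, 256.98309326171875), (12.223433494567871, 44.89756393432617), 18.487443923950195)Traceback (most recent call last):
  File "<stdin>", line 2, in <module>
  File "meas.py", line 16, in fixfit
    k,lab,_,ce=cv2.kmeans(x[:,:2].astype(np.float32),4,None,(3,100,.1),10,cv2.KMEANS_PP_CENTERS); print("studs",ce.round(1).tolist(),np.bincount(lab.ravel()),ce.mean(0))
    ^^^^^^^^^^
ValueError: not enough values to unpack (expected 4, got 3)
```

View pics/w1.png

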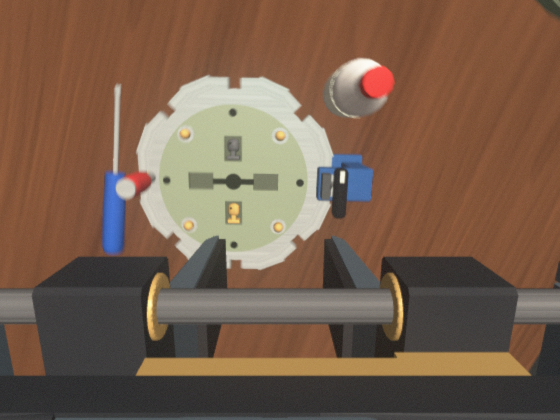

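```bash
sed -i 's/k,lab,_,ce=cv2/k,lab,ce=cv2/' meas.py
python3 -c "
from meas import *
p=env.grab_frame('wrist'); fixfit(p)"
python3 -m pendant '{"translation":[[0.8,7.4,10],[0.8,7.4,10],[0.8,7.4,10],[0.8,7.4,10],[0.8,7.4,10],[0.7,7.4,10],[0.7,7.4,10],[0.7,7.3,10]],"roll":[0,0,0,0,0,0,0,0],"hand":[125,125,125,125,125,125,125,125]}'
python3 - <<'E'
from meas import *
p=env.grab_frame('wrist'); fixfit(p);print(env.state()["ee_pos"])
E
```

```text
red 291 mid [422.7 198.1  97.8] ptp [18. 14. 40.] med [427.1 201.9 104.3]
tbar 658 mid [606.4 256.8 130.2] ptp [23. 44.  8.] med [605.6 257.5 131.2]
tbar rect ((606.500244140625, 256.9361877441406), (12.041974067687988, 45.53791427612305), 18.38516616821289)
studs [[538.9000244140625, 285.20001220703125], [479.6000061035156, 164.8000030517578], [449.3999938964844, 254.60000610351562], [569.5, 195.39999389648438]] [42 48 46 46] [509.3393  224.99828]
time_s: 4.07
ee_pos: [606.1, 257.7, 212.6]
ee_rot: [-180.0, -0.0, 109.3]
force: [-0.1, 1.0, 0.1]
gripper_width: 46.6
gripper_force: 0.0
red 800 mid [422.8 198.   93.9] ptp [19. 15. 48.] med [427.8 201.5 101.8]
tbar 1058 mid [606.7 257.3 130.2] ptp [23. 44.  8.] med [606.1 258.2 131.3]
tbar rect ((606.6611328125, 256.7577819824219), (11.95425796508789, 46.088096618652344), 18.857349395751953)
studs [[540.7000122070312, 285.8999938964844], [451.1000061035156, 254.3000030517578], [479.5, 167.5], [449.79998779296875, 257.6000061035156]] [69 43 15 28] [480.2661  241.34216]
[606.26476697 257.77486322 210.10891321]
```

```bash

python3 -m pendant '{"translation":[[-0.5,0,17],[-0.5,0,17],[0,0,17],[0,0,17],[0,0,17],[0,0,17],[0,0,6],[0,0,0]],"roll":[0,0,0,0,0,0,0,0],"hand":[125,125,125,125,125,125,125,125]}'
python3 -m pendant '{"translation":[[0,0,0],[0,0,0],[0,0,0],[0,0,0],[0,0,0],[0,0,0],[0,0,0],[0,0,0]],"roll":[0,0,0,0,0,0,0,0],"hand":[225,225,225,225,225,225,225,225]}' 45
```

```text
time_s: 4.78
ee_pos: [604.8, 256.0, 104.2]
ee_rot: [-179.8, 0.0, 109.3]
force: [-0.9, -0.5, 0.0]
gripper_width: 46.7
gripper_force: 0.0
time_s: 5.45
ee_pos: [605.9, 256.4, 106.5]
ee_rot: [180.0, -0.0, 109.2]
force: [-0.9, -0.1, 3.8]
gripper_width: 11.5
gripper_force: 45.0
```

```bash

python3 -m pendant '{"translation":[[0,0,-4],[0,0,-4],[0,0,-4],[0,0,-4],[0,0,-1],[0,0,0],[0,0,0],[0,0,0]],"roll":[0,0,0,0,0,0,0,0],"hand":[225,225,225,225,225,225,225,225]}'
python3 -m pendant '{"translation":[[0,0,0],[0,0,0],[0,0,0],[0,0,0],[0,0,0],[0,0,0],[0,0,0],[0,0,0]],"roll":[-0.12,-0.12,-0.12,-0.12,-0.12,-0.12,-0.12,-0.12],"hand":[225,225,225,225,225,225,225,225]}'
python3 -m pendant '{"translation":[[0,0,0],[0,0,0],[0,0,0],[0,0,1],[0,0,2],[0,0,1],[0,0,0],[0,0,0]],"roll":[-0.1,-0.05,0,0,0,0,0,0],"hand":[225,225,225,225,225,225,225,225]}'
```

```text
time_s: 6.12
ee_pos: [605.6, 256.3, 122.4]
ee_rot: [-180.0, -0.0, 109.2]
force: [2.1, 1.2, -10.8]
gripper_width: 11.7
gripper_force: 45.0
time_s: 6.78
ee_pos: [605.9, 256.7, 122.7]
ee_rot: [180.0, 0.0, 164.6]
force: [3.1, 1.9, -12.3]
gripper_width: 11.6
gripper_force: 45.0
time_s: 7.45
ee_pos: [606.0, 256.8, 119.7]
ee_rot: [179.9, 0.1, 172.8]
force: [2.0, 2.4, -4.6]
gripper_width: 11.7
gripper_force: 45.0
```

```bash

python3 -m pendant '{"translation":[[0,0,0],[0,0,0],[0,0,0],[0,0,0],[0,0,-10],[0,0,-20],[0,0,-20],[0,0,-20]],"roll":[0,0,0,0,0,0,0,0],"hand":[120,120,120,120,120,120,120,120]}' 10
python3 -m pendant '{"translation":[[22,-10.6,0],[22,-10.6,0],[22,-10.6,0],[22,-10.6,0],[22,-10.6,0],[22,-10.6,0],[22,-10.6,0],[22,-10.2,0]],"roll":[0,0,0,0,0,0,0,0],"hand":[120,120,120,120,120,120,120,120]}'
python3 -m pendant '{"translation":[[0,0,0],[0,0,0],[0,0,0],[0,0,0],[0,0,0],[0,0,0],[0,0,0],[0,0,0]],"roll":[-0.12,-0.12,-0.12,-0.09,0,0,0,0],"hand":[120,120,120,120,120,120,120,120]}'
python3 - <<'E'
from meas import *
p=env.grab_frame('wrist'); fixfit(p);print(env.state()["ee_pos"],env.state()["ee_rot"]); save(p,"w2.png")
E
```

```text
time_s: 8.12
ee_pos: [605.6, 256.2, 190.6]
ee_rot: [-180.0, 0.0, 172.8]
force: [-0.2, -0.0, 0.1]
gripper_width: 48.1
gripper_force: 0.0
time_s: 8.78
ee_pos: [419.5, 194.1, 189.9]
ee_rot: [180.0, 0.0, 172.8]
force: [0.4, 1.2, 0.3]
gripper_width: 48.7
gripper_force: 0.0
time_s: 9.45
ee_pos: [420.7, 194.5, 189.2]
ee_rot: [180.0, 0.0, -161.4]
force: [0.3, 0.2, 0.5]
gripper_width: 48.5
gripper_force: 0.0
red 87 mid [414.3 197.2 103.6] ptp [ 7. 14. 26.] med [412.2 198.6 111.5]
[420.63408914 194.5455063  189.07959834] [ 1.79995930e+02  7.49006684e-03 -1.61427396e+02]
```

View pics/w2.png

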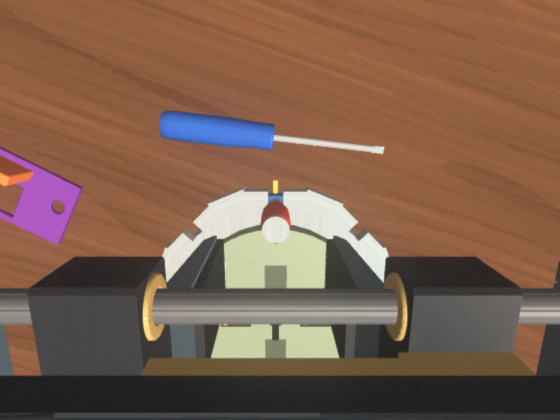

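```bash

python3 -m pendant '{"translation":[[0,0,18],[0,0,18],[0,0,18],[0,0,18],[0,0,18],[0,0,14],[0,0,0],[0,0,0]],"roll":[0,0,0,0,0,0,0,0],"hand":[120,120,120,120,120,120,120,120]}'
python3 -m pendant '{"translation":[[0,0,0],[0,0,0],[0,0,0],[0,0,0],[0,0,0],[0,0,0],[0,0,0],[0,0,0]],"roll":[0,0,0,0,0,0,0,0],"hand":[200,200,200,200,200,200,200,200]}' 10
```

```text
time_s: 10.17
ee_pos: [420.3, 194.4, 84.6]
ee_rot: [-180.0, -0.1, -161.4]
force: [-0.4, 0.6, 0.2]
gripper_width: 48.1
gripper_force: 0.0
time_s: 10.83
ee_pos: [420.9, 194.7, 85.5]
ee_rot: [180.0, 0.1, -161.4]
force: [-1.4, 0.3, 5.5]
gripper_width: 20.7
gripper_force: 10.0
```

```bash

python3 -m pendant '{"translation":[[-0.45,9.12,0],[-0.45,9.12,0],[-0.45,9.12,0],[-0.45,9.12,0],[-0.45,9.12,0],[-0.45,9.12,0],[-0.45,9.12,0],[-0.45,9.12,0]],"roll":[0.0982,0.0982,0.0982,0.0982,0.0982,0.0982,0.0982,0.0982],"hand":[200,200,200,200,200,200,200,200]}'
python3 -m pendant '{"translation":[[-0.45,9.12,0],[-0.45,9.12,0],[-0.45,9.12,0],[-0.45,9.12,0],[-0.45,9.12,0],[-0.45,9.12,0],[-0.45,9.12,0],[-0.45,9.12,0]],"roll":[0.0982,0.0982,0.0982,0.0982,0.0982,0.0982,0.0982,0.0982],"hand":[200,200,200,200,200,200,200,200]}'
python3 -m pendant '{"translation":[[0,0,0],[0,0,0],[0,0,0],[0,0,0],[0,0,0],[0,0,0],[0,0,0],[0,0,0]],"roll":[0,0,0,0,0,0,0,0],"hand":[200,200,200,200,200,200,200,200]}'
```

```text
time_s: 11.5
ee_pos: [425.9, 265.8, 85.5]
ee_rot: [180.0, 0.1, 153.4]
force: [0.0, -2.7, 4.7]
gripper_width: 20.6
gripper_force: 10.0
time_s: 12.17
ee_pos: [479.6, 311.8, 85.5]
ee_rot: [-180.0, 0.1, 108.4]
force: [-0.3, -4.8, 6.2]
gripper_width: 20.6
gripper_force: 10.0
time_s: 12.83
ee_pos: [479.8, 311.8, 85.5]
ee_rot: [179.9, 0.1, 108.7]
force: [1.7, -3.8, 5.5]
gripper_width: 20.5
gripper_force: 10.0
```

```bash

python3 -m pendant '{"translation":[[0,0,0],[0,0,0],[0,0,0],[0,0,-10],[0,0,-25],[0,0,-25],[0,0,-25],[0,0,-20]],"roll":[0,0,0,0,0,0,0,0],"hand":[120,120,120,120,120,120,120,120]}'
python3 -m pendant '{"translation":[[0,0,-8],[0,0,-8],[0,0,-8],[0,0,-8],[0,0,-8],[0,0,-8],[0,0,-8],[0,0,-8]],"roll":[-0.123,-0.123,-0.123,-0.123,-0.123,-0.123,-0.123,-0.123],"hand":[120,120,120,120,120,120,120,120]}'
python3 -m pendant '{"translation":[[-17,-4.4,0],[-17,-4.4,0],[-17,-4.4,0],[-17,-4.4,0],[-17,-4.4,0],[-17,-4.4,0],[-17,-4.4,0],[-17,-4.4,0]],"roll":[-0.119,0,0,0,0,0,0,0],"hand":[120,120,120,120,120,120,120,120]}'
python3 - <<'E'
from meas import *
p=env.grab_frame('wrist'); fixfit(p);print(env.state()["ee_pos"],env.state()["ee_rot"]); save(p,"w3.png")
p=env.grab_frame('top');fixfit(p); save(p,"t3.png",(90,130,240,290),3.5)
E
```

```text
time_s: 13.5
ee_pos: [479.2, 312.8, 192.4]
ee_rot: [179.9, -0.0, 108.6]
force: [0.1, 0.3, 0.2]
gripper_width: 48.6
gripper_force: 0.0
time_s: 14.17
ee_pos: [478.7, 312.5, 254.9]
ee_rot: [180.0, -0.0, 165.4]
force: [0.1, 0.3, 0.3]
gripper_width: 48.4
gripper_force: 0.0
time_s: 14.83
ee_pos: [609.0, 255.4, 253.6]
ee_rot: [-180.0, -0.0, 171.6]
force: [-0.1, 0.1, -0.2]
gripper_width: 48.3
gripper_force: 0.0
red 11 mid [490.2 314.8  98.7] ptp [ 1.  5. 12.] med [490.6 314.8  99. ]
tbar 46 mid [604.9 257.3 134.6] ptp [42. 16. 10.] med [605.1 259.9 131.4]
tbar rect ((604.511962890625, 257.283203125), (14.361963272094727, 41.672306060791016), 81.17430877685547)
studs [[541.5999755859375, 282.8999938964844], [480.6000061035156, 164.10000610351562], [451.6000061035156, 254.10000610351562], [570.2000122070312, 193.3000030517578]] [29 45 43 35] [511.01776 223.59476]
[611.99245075 253.90982988 253.04569562] [-1.79936838e+02  1.31236522e-01  1.71489803e+02]
tbar 22 mid [598.5 258.6 133. ] ptp [33. 15. 14.] med [599.6 254.5 136.5]
tbar rect ((598.9616088867188, 259.0221862792969), (13.659773826599121, 33.36347198486328), 81.11138916015625)
studs [[566.7000122070312, 194.8000030517578], [475.29998779296875, 165.60000610351562], [463.0, 216.1999969482422], [476.1000061035156, 162.5]] [5 3 1 3] [495.26294 184.75119]
```

View pics/w3.png

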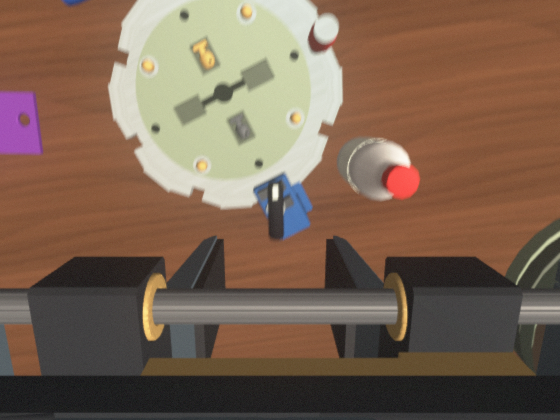

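```bash

python3 -m pendant '{"translation":[[1.7,0,18],[0,0,19],[0,0,19],[0,0,19],[0,0,19],[0,0,19],[0,0,19],[0,0,2]],"roll":[0,0,0,0,0,0,0,0],"hand":[120,120,120,120,120,120,120,120]}'
python3 -m pendant '{"translation":[[0,0,0],[0,0,0],[0,0,0],[0,0,0],[0,0,0],[0,0,0],[0,0,0],[0,0,0]],"roll":[0,0,0,0,0,0,0,0],"hand":[225,225,225,225,225,225,225,225]}' 45
```

```text
time_s: 15.6
ee_pos: [603.2, 255.8, 116.1]
ee_rot: [-179.8, -0.4, 171.7]
force: [-0.1, -0.1, -0.7]
gripper_width: 48.1
gripper_force: 0.0
time_s: 16.27
ee_pos: [606.5, 256.8, 120.8]
ee_rot: [179.9, 0.1, 171.8]
force: [0.1, 1.4, 3.4]
gripper_width: 11.9
gripper_force: 45.0
```

```bash

python3 -m pendant '{"translation":[[0,0,-1.5],[0,0,-1.5],[0,0,0],[0,0,0],[0,0,0],[0,0,0],[0,0,0],[0,0,0]],"roll":[0,0,0,0.12,0.12,0.12,0.12,0.12],"hand":[225,225,225,225,225,225,225,225]}'
python3 -m pendant '{"translation":[[0,0,0],[0,0,0],[0,0,0],[0,0,0],[0,0,0],[0,0,0],[0,0,0],[0,0,0]],"roll":[0.12,0.12,0.12,0.12,0.016,0,0,0],"hand":[225,225,225,225,225,225,225,225]}'
python3 -m pendant '{"translation":[[0,0,2],[0,0,3],[0,0,3],[0,0,3],[0,0,3],[0,0,3],[0,0,0],[0,0,0]],"roll":[0,0,0,0,0,0,0,0],"hand":[225,225,225,225,225,225,225,225]}'
```

```text
time_s: 16.93
ee_pos: [606.0, 256.3, 121.3]
ee_rot: [-179.9, -0.0, 137.1]
force: [4.3, 1.4, -10.1]
gripper_width: 11.8
gripper_force: 45.0
time_s: 17.6
ee_pos: [605.7, 256.1, 122.2]
ee_rot: [-179.9, 0.0, 109.1]
force: [2.9, 0.0, -10.2]
gripper_width: 11.5
gripper_force: 45.0
time_s: 18.27
ee_pos: [606.0, 256.3, 107.6]
ee_rot: [180.0, 0.0, 109.0]
force: [-1.1, -3.3, 3.4]
gripper_width: 11.7
gripper_force: 45.0
```

```bash

python3 -m pendant '{"translation":[[0,0,0],[0,0,0],[0,0,0],[0,0,-10],[0,0,-40],[0,0,-40],[0,0,-40],[0,0,-40]],"roll":[0,0,0,0,0,0,0,0],"hand":[120,120,120,120,120,120,120,120]}' 20
python3 -m pendant '{"translation":[[-26.1,-16.7,0],[-26.1,-16.7,0],[-26.1,-16.7,0],[-26.1,-16.7,0],[-26.1,-16.7,0],[-26.1,-16.7,0],[-26.1,-16.7,0],[-26.1,-16.7,0]],"roll":[0,0,0,0,0,0,0,0],"hand":[120,120,120,120,120,120,120,120]}'
python3 -m pendant '{"translation":[[-26.1,-16.7,0],[-26.1,-16.7,0],[-26.1,-16.7,0],[-26.1,-16.7,0],[-26.1,-16.7,0],[-26.1,-16.7,0],[-26.1,-16.7,0],[-26.1,-16.7,0]],"roll":[0,0,0,0,0,0,0,0],"hand":[120,120,120,120,120,120,120,120]}'
python3 -m pendant '{"translation":[[0,0,0],[0,0,0],[0,0,0],[0,0,0],[0,0,0],[0,0,0],[0,0,0],[0,0,0]],"roll":[0,0,0,0,0,0,0,0],"hand":[120,120,120,120,120,120,120,120]}'
cat > tm.py <<'E'
from h import *
def tfit(p):
    w=pts(p); X,Y,Z=w.T; n=np.hypot(X-495,Y+230)<85
    a=w[n&(Z>50)&(Z<66)]; print("handle",len(a),cv2.minAreaRect(a[:,:2].astype(np.float32)),a[:,2].max())
    b=w[n&(Z>22.8)&(Z<66)]; r=cv2.minAreaRect(b[:,:2].astype(np.float32)); print("plate",r,np.median(b[:,2]))
E
python3 - <<'E'
from tm import *
import meas
s=env.grab_frame('side'); meas.fixfit(s); save(s,"s4.png",(150,220,330,380),4)
p=env.grab_frame('wrist'); save(p,"w4.png");print(env.state()["ee_pos"],env.state()["ee_rot"]); tfit(p)
E
```

```text
time_s: 18.93
ee_pos: [605.9, 256.8, 278.8]
ee_rot: [179.9, -0.0, 109.0]
force: [1.2, 1.6, -0.3]
gripper_width: 48.2
gripper_force: 0.0
time_s: 19.6
ee_pos: [547.5, 14.5, 276.9]
ee_rot: [179.9, 0.0, 109.0]
force: [0.3, 0.7, -0.4]
gripper_width: 48.5
gripper_force: 0.0
time_s: 20.27
ee_pos: [489.3, -226.6, 277.0]
ee_rot: [179.9, 0.0, 109.0]
force: [0.7, -0.4, -0.2]
gripper_width: 48.1
gripper_force: 0.0
time_s: 20.93
ee_pos: [489.7, -224.8, 276.0]
ee_rot: [180.0, -0.0, 109.1]
force: [-0.2, -1.0, -0.5]
gripper_width: 48.4
gripper_force: 0.0
red 81 mid [476.5 317.1  98. ] ptp [18. 14. 43.] med [474.4 320.  103. ]
tbar 100 mid [602.6 257.1 131. ] ptp [22. 44. 10.] med [602.2 256.9 131.1]
tbar rect ((602.73876953125, 257.576171875), (11.830143928527832, 46.23161697387695), 19.505908966064453)
studs [[474.1000061035156, 165.3000030517578], [536.5999755859375, 285.5], [565.5, 194.5], [451.3999938964844, 248.39999389648438]] [11 14 10 15] [506.90576 223.44156]
[ 489.55804625 -225.01211584  275.90681813] [ 1.79998929e+02 -7.21076625e-03  1.09040276e+02]
handle 349 ((482.3951721191406, -237.16407775878906), (10.1111478805542, 35.614158630371094), 34.61427307128906) 62.98329858254613
plate ((482.57568359375, -234.78932189941406), (105.2927017211914, 129.0047607421875), 34.2605094909668) 25.085157772445143
```

View pics/w4.png

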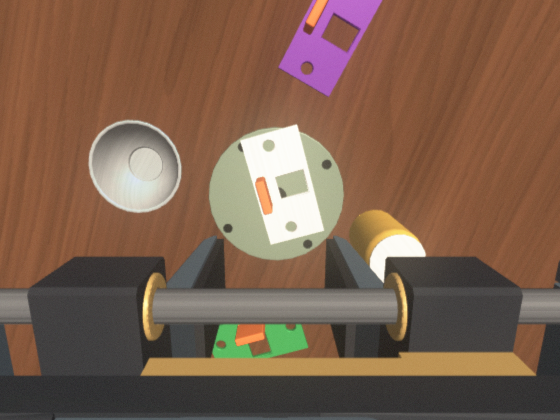

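View pics/s4.png

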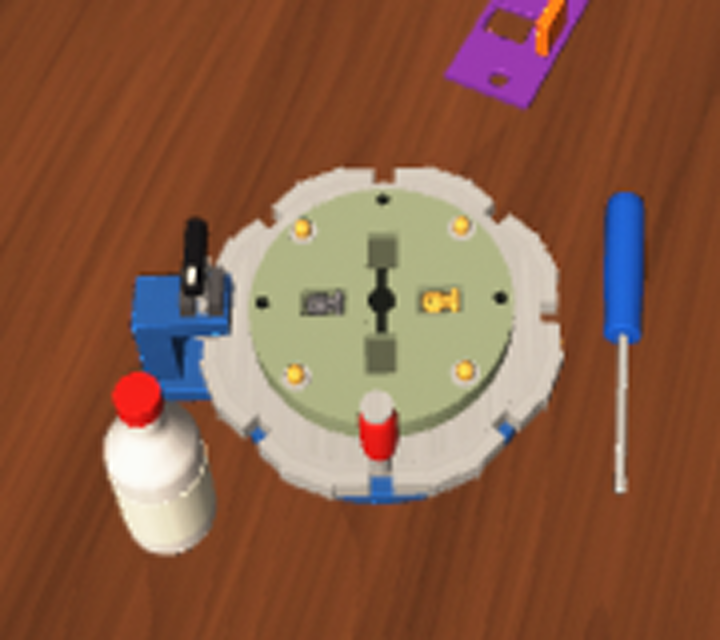

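```bash

python3 -m pendant '{"translation":[[-3.2,-3.8,18],[-3,-3.5,18],[-3,-3.5,18],[0,0,18],[0,0,18],[0,0,18],[0,0,18],[0,0,18]],"roll":[0,0,0,-0.1,-0.1,-0.071,0,0],"hand":[120,120,120,120,120,120,120,120]}'
python3 - <<'E'
from tm import *
p=env.grab_frame('wrist'); print(env.state()["ee_pos"],env.state()["ee_rot"]); tfit(p)
E
```

```text
time_s: 21.7
ee_pos: [482.3, -237.5, 131.1]
ee_rot: [180.0, 0.0, 124.5]
force: [-1.2, -1.0, 0.7]
gripper_width: 48.4
gripper_force: 0.0
[ 480.14372464 -236.3915142   127.61833751] [-179.82117384   -0.35071221  124.53671858]
handle 807 ((482.47430419921875, -236.89498901367188), (9.489702224731445, 35.632911682128906), 34.51605224609375) 62.97413273364569
plate ((500.54278564453125, -224.45364379882812), (64.27533721923828, 122.44741821289062), 34.540565490722656) 25.044162402444954
```

```bash

python3 -m pendant '{"translation":[[0,0,16],[0,0,16],[0,0,16],[0,0,16],[0,0,16],[0,0,12],[0,0,8],[0,0,0]],"roll":[0,0,0,0,0,0,0,0],"hand":[120,120,120,120,120,120,120,120]}'
python3 -m pendant '{"translation":[[0,0,0],[0,0,0],[0,0,0],[0,0,0],[0,0,0],[0,0,0],[0,0,0],[0,0,0]],"roll":[0,0,0,0,0,0,0,0],"hand":[230,230,230,230,230,230,230,230]}' 35
```

```text
time_s: 22.42
ee_pos: [481.6, -237.1, 30.8]
ee_rot: [-179.9, -0.1, 124.5]
force: [0.1, 0.6, 1.0]
gripper_width: 48.0
gripper_force: 0.0
time_s: 23.08
ee_pos: [482.4, -237.6, 32.2]
ee_rot: [180.0, 0.0, 124.5]
force: [-0.3, 0.7, 2.4]
gripper_width: 9.9
gripper_force: 35.0
```

```bash

python3 -m pendant '{"translation":[[0,0,-5],[0,0,-15],[0,0,-20],[0,0,-20],[0,0,-20],[0,0,-20],[0,0,-20],[0,0,-20]],"roll":[0,0,0,0,0,0.09,0.09,0.098],"hand":[230,230,230,230,230,230,230,230]}'
python3 -m pendant '{"translation":[[32,11.4,0],[32,11.4,0],[32,11.4,0],[32,11.4,0],[32,11.4,0],[32,11.4,0],[32,11.4,0],[32,11.4,0]],"roll":[0,0,0,0,0,0,0,0],"hand":[230,230,230,230,230,230,230,230]}'
python3 -m pendant '{"translation":[[22,8,0],[15,5,0],[6,2,0],[0,0,0],[0,0,0],[0,0,0],[0,0,0],[0,0,0]],"roll":[0,0,0,0,0,0,0,0],"hand":[230,230,230,230,230,230,230,230]}'
python3 - <<'E'
from h import *
p=env.grab_frame('wrist'); print(env.state()["ee_pos"],env.state()["ee_rot"]); save(p,"w5.png"); pickle.dump(p,open("w5.pkl","wb"))
E
```

```text
time_s: 23.75
ee_pos: [481.8, -237.3, 172.8]
ee_rot: [-180.0, -0.0, 108.3]
force: [0.3, -0.5, -1.5]
gripper_width: 9.9
gripper_force: 35.0
time_s: 24.42
ee_pos: [486.4, 35.8, 172.0]
ee_rot: [-180.0, -0.0, 108.6]
force: [0.8, -0.0, -0.9]
gripper_width: 9.7
gripper_force: 35.0
time_s: 25.08
ee_pos: [487.5, 78.8, 171.9]
ee_rot: [-180.0, 0.0, 108.5]
force: [0.1, -0.2, -0.9]
gripper_width: 9.9
gripper_force: 35.0
[487.50158557  78.92747538 171.9502482 ] [-1.79996202e+02  1.98333598e-03  1.08533400e+02]
```

View pics/w5.png

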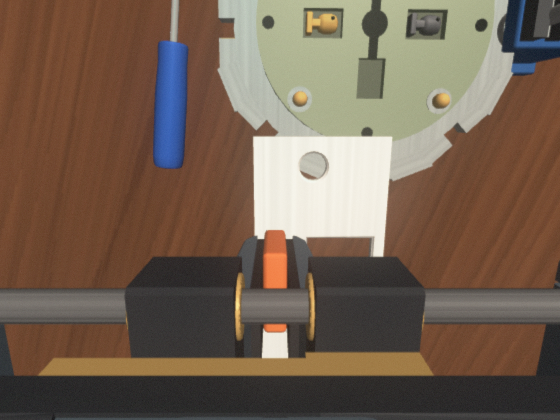

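```bash
python3 - <<'E'
from h import *
p=pickle.load(open("w5.pkl","rb")); hsv=cv2.cvtColor(p["frame"],cv2.COLOR_RGB2HSV); H,S,V=[hsv[...,i].astype(int) for i in range(3)]
def ray(u,v,z):
    d=p["pose"][:3,:3]@[(u-p["cx"])/p["fx"],(v-p["cy"])/p["fy"],1]; o=p["pose"][:3,3]; return o+d*(z-o[2])/d[2]
def blob(m,box,nm,z):
    k=np.zeros_like(m); x0,y0,x1,y1=box; k[y0:y1,x0:x1]=m[y0:y1,x0:x1]
    n,l,st,ce=cv2.connectedComponentsWithStats(k.astype(np.uint8)); i=1+st[1:,4].argmax()
    c=max(cv2.findContours((l==i).astype(np.uint8),0,1)[0],key=len); (a,b),r=cv2.minEnclosingCircle(c)
    print(nm,st[i],(round(a,1),round(b,1),round(r,1)),ray(a,b,z).round(1)); return ray(a,b,z)
tz=p["z_map"]; W=pts(p); print("templ z",np.median(W[(W[:,2]>155)&(W[:,2]<170)][:,2]))
white=(S<40)&(V>200)
h=blob(~white,(296,148,332,184),"hole",164.7)
br=(S>110)&(H>10)&(H<32)&(V>100)
s1=blob(br,(284,80,316,116),"studFR",78); s2=blob(br,(425,84,457,118),"studBR",78)
# depth-based centres
for n,b in(("FR",(284,80,316,116)),("BR",(425,84,457,118))):
    m=np.zeros(br.shape,bool); m[b[1]:b[3],b[0]:b[2]]=1; w=pts(p,m); w=w[w[:,2]>74]; print(n,len(w),((w.min(0)+w.max(0))/2).round(1),w[:,2].max())
f=blob(br&(S>150),(300,5,345,40),"fish",72)
ed=W[(W[:,2]>68)&(W[:,2]<71.5)]; print(np.median(ed[:,2]))
d=s2-s1; print("yaw",np.degrees(np.arctan2(d[1],d[0])),np.linalg.norm(d))
# hole expected rel. TCP
s=np.array([487.5,78.9]); a=np.radians(18.53); R=np.array([[np.cos(a),-np.sin(a)],[np.sin(a),np.cos(a)]])
print("hole in tool-fixture frame",R.T@(h[:2]-s), "want 18,48")
t=np.radians(18.53); 
E
```

```text
templ z 164.64721109662543
hole [300 151  29  29 640] (313.4, 165.5, 14.8) [490.1 131.5 164.7]
studFR [294  92  13  13 132] (300.0, 97.8, 6.5) [477.9 164.   78. ]
studBR [436  93  14  14 149] (442.1, 99.3, 7.0) [568.3 193.3  78. ]
FR 179 [478.  163.5  77.6] 81.03584590327688
BR 195 [569.  192.8  77.4] 80.76406879855438Traceback (most recent call last):
  File "<stdin>", line 18, in <module>
  File "<stdin>", line 7, in blob
ValueError: attempt to get argmax of an empty sequence
```

```bash
python3 - <<'E'
from h import *
p=pickle.load(open("w5.pkl","rb")); w=pts(p); a=np.radians(18.53); c,s=np.cos(a),np.sin(a)
d=w-[487.5,78.9,171.95]; X=c*d[:,0]+s*d[:,1]; Y=-s*d[:,0]+c*d[:,1]; Z=w[:,2]
m=(Z>155)&(Z<172)&(X>-20)&(X<65)&(Y>18)&(Y<75); A=np.c_[X[m],Y[m],np.ones(m.sum())]
print("plane dz/dx dz/dy",np.linalg.lstsq(A,Z[m],rcond=None)[0])
for y in range(22,64,5):
    k=m&(abs(Y-y)<1.5); print(y,X[k].min().round(1),X[k].max().round(1),k.sum())
print("Ymax",Y[m].max())
r=cv2.minAreaRect(np.c_[X[m],Y[m]].astype(np.float32)); print(r)
hsv=cv2.cvtColor(p["frame"],cv2.COLOR_RGB2HSV)[p["z_map"]>0].astype(int)
k=(hsv[:,1]>150)&(hsv[:,0]>15)&(hsv[:,0]<35)&(Z>68)&(Z<77)&(X>-40)&(Y>120); 
print("fish",k.sum(),((w[k].min(0)+w[k].max(0))/2).round(1))
u=(-.318*-0+0)
E
```

```text
plane dz/dx dz/dy [-1.16830806e-03 -9.89350475e-03  1.65043138e+02]
22 -9.1 55.1 774
27 -9.0 55.0 783
32 -8.9 54.7 815
37 -8.8 55.1 823
42 -8.8 55.1 837
47 -8.7 55.1 701
52 -8.7 54.9 792
57 -9.0 55.1 931
62 -9.0 55.1 691
Ymax 62.405072287335784
((23.023101806640625, 40.20317459106445), (64.24542236328125, 44.401084899902344), 0.007405416574329138)Traceback (most recent call last):
  File "<stdin>", line 12, in <module>
    return umr_minimum(a, axis, None, out, keepdims, initial, where)
ValueError: zero-size array to reduction operation minimum which has no identity
```

```bash

python3 -m pendant '{"translation":[[20,0,0],[20,0,0],[20,0,0],[20,0,0],[20,0,0],[20,0,0],[10.8,-0.9,0],[0,0,0]],"roll":[0,0,0,0,0,0,0,0],"hand":[230,230,230,230,230,230,230,230]}'
python3 -m pendant '{"translation":[[0,0,14],[0,0,14],[0,0,14],[0,0,14],[0,0,10],[0,0,6],[0,0,2],[0,0,0]],"roll":[0,0,0,0,0,0,0,0],"hand":[230,230,230,230,230,230,230,230]}'
python3 - <<'E'
from h import *
p=env.grab_frame('wrist'); print(env.state()["ee_pos"],env.state()["ee_rot"]); save(p,"w6.png",(180,60,420,240),3.2); pickle.dump(p,open("w6.pkl","wb"))
E
```

```text
time_s: 25.8
ee_pos: [444.3, 204.5, 172.0]
ee_rot: [-180.0, -0.0, 108.7]
force: [-0.6, -0.2, -2.0]
gripper_width: 10.4
gripper_force: 35.0
time_s: 26.47
ee_pos: [445.1, 203.1, 97.8]
ee_rot: [-180.0, 0.0, 108.6]
force: [0.9, 0.8, -1.3]
gripper_width: 9.9
gripper_force: 35.0
[445.32869417 203.28300994  98.26069321] [1.79964064e+02 3.87695861e-04 1.08597110e+02]
```

View pics/w6.png

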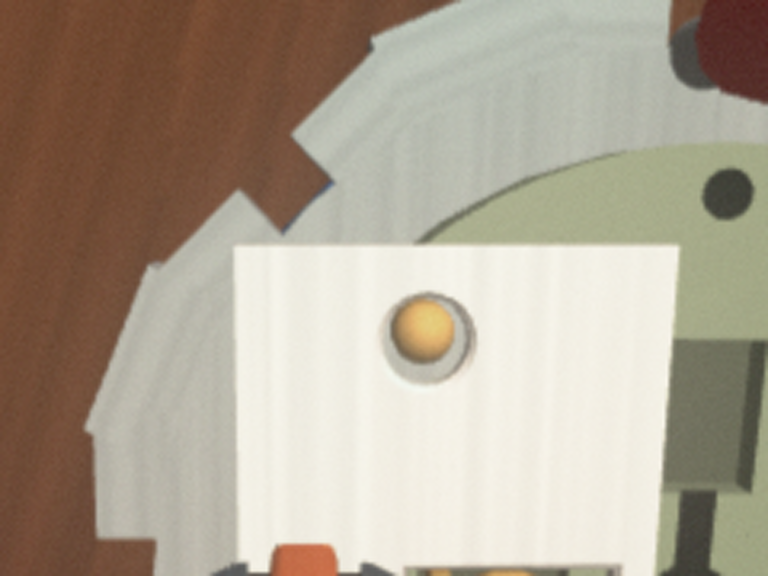

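```bash
python3 - <<'E'
from h import *
p=pickle.load(open("w6.pkl","rb")); hsv=cv2.cvtColor(p["frame"],cv2.COLOR_RGB2HSV).astype(int); H,S,V=hsv[...,0],hsv[...,1],hsv[...,2]
def ray(u,v,z):
    d=p["pose"][:3,:3]@[(u-p["cx"])/p["fx"],(v-p["cy"])/p["fy"],1]; o=p["pose"][:3,3]; return o+d*(z-o[2])/d[2]
box=np.zeros(S.shape,bool); box[145:185,295:335]=1
st=box&(S>110)&(H>8)&(H<35); ho=box&(V<205)|st
a=np.radians(18.6); c,s=np.cos(a),np.sin(a)
def cc(m):
    n,l,q,ce=cv2.connectedComponentsWithStats(m.astype(np.uint8)); i=1+q[1:,4].argmax(); k=max(cv2.findContours((l==i).astype(np.uint8),0,1)[0],key=len); return cv2.minEnclosingCircle(k)
(u,v),r=cc(st); (U,Vv),R=cc(ho); print(u,v,r,U,Vv,R)
W=pts(p); T=W[(W[:,2]>85)&(W[:,2]<95)]; zt=np.median(T[:,2]); print("zt",zt,"studtop",pts(p,st)[:,2].max())
for z in(76,78,79):
    d=(ray(u,v,z)-ray(U,Vv,zt))[:2]; print(z,"move: fixture x",c*d[0]+s*d[1],"fixture y (tool x)",-s*d[0]+c*d[1])
m=st; w=pts(p,m); w=w[w[:,2]>79.0]; h=ray(U,Vv,zt); d=w.mean(0)-h; print(len(w),c*d[0]+s*d[1],-s*d[0]+c*d[1])
E
```

```text
312.5280456542969 162.28504943847656 8.662250518798828 313.5882263183594 165.05882263183594 14.708932876586914
zt 90.46423579898804 studtop 81.36218715193206
76 move: fixture x 0.9113081056017569 fixture y (tool x) -0.30923087915885267
78 move: fixture x 0.712012459833459 fixture y (tool x) -0.08732946326741231
79 move: fixture x 0.6123646369492963 fixture y (tool x) 0.023621244678267456
87 0.4603394613726994 -0.8155630021220136
```

```bash

python3 -m pendant '{"translation":[[0,0.2,2],[0,0,2],[0,0,2],[0,0,2],[0,0,2],[0,0,2],[0,0,2],[0,0,1.5]],"roll":[0.01,0,0,0,0,0,0,0],"hand":[230,230,230,230,230,230,230,230]}' 35
python3 -m pendant '{"translation":[[0,0,0.5],[0,0,0.5],[0,0,0],[0,0,0],[0,0,0],[0,0,0],[0,0,0],[0,0,0]],"roll":[0,0,0,0,0,0,0,0],"hand":[230,230,230,230,230,230,230,230]}' 35
```

```text
time_s: 27.18
ee_pos: [445.0, 203.4, 82.2]
ee_rot: [-180.0, -0.0, 108.0]
force: [-1.7, -0.2, 7.2]
gripper_width: 9.6
gripper_force: 35.0
time_s: 27.85
ee_pos: [445.0, 203.5, 82.2]
ee_rot: [180.0, -0.0, 108.0]
force: [-2.6, -0.0, 5.6]
gripper_width: 9.9
gripper_force: 35.0
```

```bash

python3 -m pendant '{"translation":[[0,0,0],[0,0,0],[0,0,0],[0,0,0],[0,0,-5],[0,0,-20],[0,0,-25],[0,0,-25]],"roll":[0,0,0,0,0,0,0,0],"hand":[140,140,140,140,140,140,140,140]}'
python3 -m pendant '{"translation":[[-20,0,-20],[-20,0,-20],[-20,0,-20],[-20,0,-20],[0,0,0],[0,0,0],[0,0,0],[0,0,0]],"roll":[0,0,0,0,0,0,0,0],"hand":[140,140,140,140,140,140,140,140]}'
python3 - <<'E'
from h import *
p=env.grab_frame('wrist'); print(env.state()["ee_pos"]); s=env.grab_frame('side')
a=p["frame"][0:240,130:430]; b=cv2.resize(s["frame"][220:380,150:330],None,fx=2.2,fy=2.2,interpolation=2); a=cv2.resize(a,None,fx=1.3,fy=1.3,interpolation=2)
im=np.zeros((400,790,3),np.uint8); im[:a.shape[0],:a.shape[1]]=a; im[:b.shape[0],392:392+b.shape[1]]=b; cv2.imwrite("pics/f.png",im[:,:,::-1])
W=pts(p); c,sn=np.cos(.3246),np.sin(.3246); d=W-[508.5,224,0]; X=c*d[:,0]+sn*d[:,1]; Y=-sn*d[:,0]+c*d[:,1]
m=(X>-78)&(X<-10)&(abs(Y)<64)&(W[:,2]>72.5)&(W[:,2]<79); A=np.c_[X[m],Y[m],np.ones(m.sum())]; print(m.sum(),np.linalg.lstsq(A,W[m,2],rcond=None)[0],np.median(W[m,2]),X[m].min(),X[m].max(),Y[m].min(),Y[m].max())
E
```

```text
time_s: 28.52
ee_pos: [444.7, 203.3, 157.2]
ee_rot: [-179.9, 0.0, 108.0]
force: [0.9, -0.5, 0.8]
gripper_width: 41.3
gripper_force: 0.0
time_s: 29.18
ee_pos: [468.8, 127.9, 235.2]
ee_rot: [-179.8, -0.0, 108.1]
force: [-0.7, -0.7, -0.6]
gripper_width: 41.2
gripper_force: 0.0
[468.88257708 127.99476793 235.19771108]
9759 [-7.39460223e-04 -7.43552283e-04  7.49159979e+01] 74.9167090775394 -75.9065386279113 -11.17689238144617 -60.808029752505796 63.84181501509638
```

View pics/f.png

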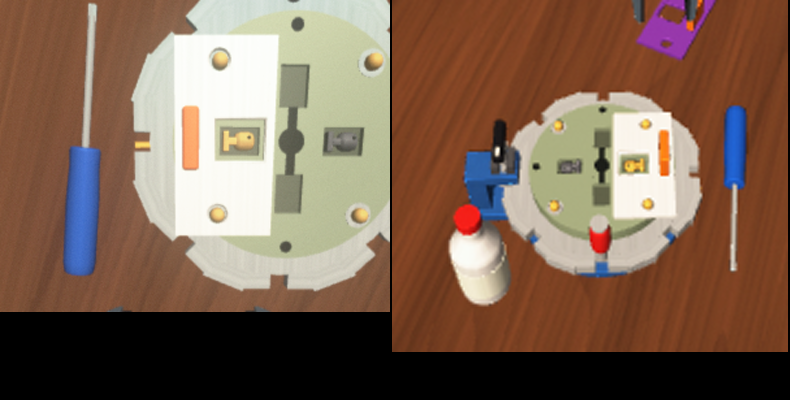

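The template lies flat: its top is at 74.9 mm with negligible tilt. Both studs show through the holes, the window surrounds the brass fish, the handle points outwards, and the T-bar is home. I'm handing in.

```bash
python3 -c "
from workcell import env
print(env.job_done())"
```

```text
the job is handed in; nothing more can be done
None
```

The job is handed in at about 29 s of the 72 s allowed: the brass fish is at the front station, the table is locked, and the template sits flat on the two front studs with its handle outwards and its window round the brass fish; the hand-in returned no verdict.

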